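# Take the long objective out of the storage block

## Task

Lift the longest of the three microscope objectives straight up out of its pocket in the white storage block (its slim nose is all there is to hold) and stand it upright on the floor of the round steel dish, ready for inspection. Set it down rather than dropping it, and leave the two shorter objectives in their pockets.

Things in the scene. Friction and masses are not known exactly. Their poses are not given: they have to be found in the camera images.
- long_objective_mid (a point): Longest of three bronze metal objectives standing in a row of pockets; 92 mm tall, 0.2 kg. Barrel 34 mm wide, 36 mm tall, all sunk in its pocket; a 6 mm taper; then a straight round nose 20 mm wide, 42 to 92 mm above its underside, the only part to grip. Point: on its axis, half-way up (46 mm above its underside, 21 mm below mid-nose). z: its axis. In the pocket its underside is 12 mm above the table.
- short_objective_a_mid (a point): Short objective, bronze metal, with the same sunken barrel but only 66 mm tall in all; blunt nose 26 mm wide that ends 30 mm above the block's top. It stays in its pocket. Point: on its axis, half-way up, 33 mm above its underside. z: its axis.
- short_objective_b_mid (a point): The other short objective, same shape and same point. The fixed white plastic block that holds all three is 100 x 260 mm, its top 48 mm above the table, with three round pockets 36 mm wide and 36 mm deep in one row along its length, 85 mm apart; the long one may be in any of them.
- dish: Shallow round brushed-steel dish with a thin black rubber liner, open at the top, fixed to the table: 120 mm outer diameter, 12 mm high, wall 4 mm thick, flat floor 112 mm across and 4 mm above the table. Origin on the table under its centre; z up.
Mind the look-alikes: they are no part of the job. Several things have the shape of the dish; the one meant has the colours described above.

How it is judged:
On the way:
1. the long objective is lifted clear of its pocket, upright (height (world z) of long_objective_mid above 0.105 m and angle between long_objective_mid's own z axis and vertical below 0.35 rad), for 0.1 s.
At the end, for the whole second after the job is handed in: The long objective stands upright (within 7 degrees) and at rest on the floor of the steel dish, its axis within 42 mm of the dish's centre (anywhere it can stand flat inside the rim), and both short objectives are within 12 mm of where they started, in their pockets (horizontal distance between long_objective_mid and dish below 0.042 m and height (world z) of long_objective_mid between 0.045 and 0.056 m and angle between long_objective_mid's own z axis and vertical below 0.12 rad and linear speed of long_objective below 0.02 m/s and distance of each of short_objective_a_mid, short_objective_b_mid from where it was at the start of the episode below 0.012 m); the robot touches nothing.
It fails at once if a short objective is pulled up or knocked out of its pocket (moved more than 15 mm) (distance of any of short_objective_a_mid, short_objective_b_mid from where it was at the start of the episode above 0.015 m).
It fails at once if the long objective is dropped: faster than 0.6 m/s when over the dish and within 40 mm of its floor (horizontal distance between long_objective_mid and dish below 0.06 m and height (world z) of long_objective_mid below 0.09 m and linear speed of long_objective above 0.6 m/s).
It fails at once if the long objective is tipped over (more than 45 degrees) (angle between long_objective_mid's own z axis and vertical above 0.79 rad).
It also fails if it takes over 37 s, if anything falls off the work surface, if the arm or the gripper's body presses on something with over 40 N, if the wrist force passes 120 N, or if a joint passes its speed limit or range.

## Robot

A 6-joint arm with a two-finger parallel gripper is mounted at the origin on the work surface. World frame = base frame: x ahead of the robot, y to its left, z up, the work surface at z = 0. Lengths are in m, angles in rad, forces in N, time in s.
With the tool pointing down it reaches from about 0.25 to 0.775 m from the base axis. Payload 8.9 kg.
Tool frame: the origin (TCP) lies between the finger pads; the fingertips stand 14 mm ahead of it and the grasp point (between the pads) lies 5 mm behind it; z points along the fingers, y is the direction in which the jaws open and shut (so a half turn about z gives the same grasp; the last joint's range is limited). The gripper opens to 85 mm and grips with 20 to 120 N. Pads are 22 mm wide; open, the fingers measure 114 mm over their backs; the gripper's body (76 mm by 85 mm) begins 54 mm behind the grasp point. The pads swing forward as they close: fully open they stand 13 mm farther back than shut.
Start: joints at [-1.447, 0.291, -0.153, 1.127, 0, 1.431], TCP at [0.136, -0.507, 0.245] pointing down, gripper open.
Joint ranges: [-2.52, 2.52], [-0.91, 1.74], [-1.3, 1.37], [-1.96, 2.02], [-1.52, 1.47], [-3.14, 3.14]. Speed limits (rad/s): [2.22, 2.22, 2.79, 3.14, 3.14, 3.14].

## Interface

Orientations are given as [roll, pitch, yaw] about the fixed x, y, z axes, in that order (R = Rz(yaw) Ry(pitch) Rx(roll)).
In Python, from cell import observe, capture, camera_info, env, models gives the robot as it stands.
- The arm moves only by the tool arm_command, never from a script. Its argument "rows" is text: rows parted by semicolons, each of 7 numbers parted by spaces: the opening, from 0 (shut) to 1 (fully open), then the shift along the tool's x, y, z scaled (see below), then the turn, a rotation vector about the tool's x, y, z scaled (see below). A call has 1 to 20 rows; each row shifts and turns the commanded pose from where the row before left it, along the tool's axes as they then stand; what a row does not reach is not made up. The controller multiplies each number of a shift by 0.025 m and each number of a turn by 90 degrees. A row lasts 1/8 s, in which the tool goes at most 62.5 mm and 10.7 degrees, less where a joint would pass 70% of its speed; a pose out of reach is approached as far as the arm can. A call with a number of a shift or a turn outside -1 to 1 is refused whole. A call with a gripper value outside its range is refused whole. The fingers move at their own pace and stop on an object; "grip_force" is the grip in N (left out, the last holds). Time passes only in rows, so rows that do not move let the fingers close. It gives the time, the measured TCP pose, the force and the opening at its end, in the units of the state.
- observe(): the state, without advancing time (a new reading comes with each control period).
- capture(name): name is "scene" or "top" or "wrist"; returns (picture, depth): 480x640x3 uint8, red, green, blue; 480x640 float32, m along the optical axis (not along the pixel's ray), 0 where there is no reading.
- camera_info(name): a dict with "K" (3x3 intrinsics, pixels), "k1" (the pictures are not rectified: a ray, as slopes to the right and down, at radius r is drawn at 1 + k1 r^2 times it, then the intrinsics apply), "eye" and "orientation" of the camera in the world; the wrist camera has in their place "tool_from_camera" (4x4, takes a point from camera to tool coordinates, whose origin is the TCP and whose axes are the flange's). Camera axes: x right, y up, looking along -z (the intrinsics and any distortion apply to the point x, -y, -z); pixel columns grow to the right and rows downward; lengths in m; the calibration is good to about 2 mm. A picture is of the moment at which its call begins: read the wrist's pose just before it. camera_info takes no time and is no camera call.
- env.job_done(): hands the job in, once; it reports no verdict.
Trained networks look in the newest picture that a camera, given by its name, has taken for a name from the list of things; names that differ only in an ending like _2 or _b are one class to them, and where a whole thing is asked for, a point or a joint stands for the part that bears it (a point fixed in the world has none). Each returns a list of dicts, best first, with "confidence" (0 to 1); they miss things now and then, are a little off and sometimes report something else, mostly with a low value. They report only what shows in the picture. A call takes as long as a camera call. They do not tell look-alikes from the thing itself.
- models.boxes_of(camera, target): "point" ([column, row] in pixels, amid what is visible of it).
- models.cut_out(camera, target): "region" (480x640 bool, what is visible of it) and "point" ([column, row] in pixels, amid what is visible of it).
The state is a dict: "time_s": time; "qpos": joint angles; "joint_velocities": joint speeds; "joint_efforts": joint torques, N m; "tcp_pos": TCP position; "eef_rot": TCP orientation; "force": force on the tool from outside, world axes, zero at the start; "torque": the same for the moment, N m; "opening": finger opening in m.
Only numpy, scipy, OpenCV 4.12 (cv2) and the standard library are available. Lean on these libraries where they do the work, as an engineer would, in place of code of your own. Each camera call takes 0.05 s, during which the arm holds its last target.

## Working session

There is one attempt and no reset: what is moved stays moved. The work goes in short steps, Python scripts to look and compute and a tool call to move; the robot and the scene stay as the last step left them, time stands still between calls to the robot, and variables do not carry over. Pictures are saved under pics/ and viewed, and the job is handed in when it is done.

Besides the shell and the picture viewer there is one more tool, called after "Emit:" in YAML: its name, and indented under it one key for each argument. arm_command: Moves the arm, as the interface text tells. Its arguments: {"type":"object","properties":{"rows":{"type":"string"},"grip_force":{"type":"number"}},"required":["rows"]}

```bash
mkdir -p pics
cat > h.py <<'E'
import numpy as np,cv2
from scipy.spatial.transform import Rotation as R
from cell import observe,capture,camera_info,env,models
def save(n,im): cv2.imwrite('pics/'+n,cv2.cvtColor(im,cv2.COLOR_RGB2BGR))
E
python3 - <<'E'
from h import *
print(observe())
for n in ['scene','top']:
    i=camera_info(n);print(n,i)
    im,d=capture(n);save(n+'1.png',im);np.save(n+'d.npy',d);np.save(n+'i.npy',im)
    for t in ['long_objective_mid','short_objective_a_mid','dish']:
        print(t,[(np.round(x['point']),round(x['confidence'],2)) for x in models.boxes_of(n,t)])
print(camera_info('wrist'))
E
```

```text
{'time_s': 0.0, 'qpos': array([-1.44731971e+00,  2.91260453e-01, -1.54140926e-01,  1.12666726e+00,
       -3.64656241e-05,  1.43149006e+00]), 'joint_velocities': array([ 1.79339698e-04,  5.20766502e-04,  5.48965277e-04, -1.32990011e-03,
       -7.64221292e-05, -1.68500255e-04]), 'joint_efforts': array([ 3.20980507e-05, -5.37146258e+01,  3.31367218e+01,  1.60389219e-02,
       -3.71375554e-04,  2.71460081e-06]), 'tcp_pos': array([ 0.13631651, -0.50656382,  0.24473713]), 'eef_rot': array([-3.14032760e+00, -1.40555830e-04,  2.62782817e-01]), 'force': array([-0.14373876, -0.05323918,  0.06372213]), 'torque': array([ 0.02185703,  0.03201139, -0.03241351]), 'opening': 0.08511233185164604}
scene {'K': array([[605.67933606,   0.        , 309.83870927],
       [  0.        , 605.67933606, 241.63163471],
       [  0.        ,   0.        ,   1.        ]]), 'k1': -0.07998032451072906, 'eye': array([ 0.98632505, -0.2082546 ,  0.90083427]), 'orientation': array([ 0.57792932, -0.01599387,  1.22611898])}
long_objective_mid [(array([485., 224.]), 0.74)]
short_objective_a_mid [(array([436., 231.]), 0
[... 454 characters left out ...]
mid [(array([170., 206.]), 0.72)]
short_objective_a_mid [(array([207., 214.]), 0.79)]
dish [(array([384., 221.]), 0.97), (array([446., 177.]), 0.77)]
{'K': array([[400.87859144,   0.        , 306.14943829],
       [  0.        , 400.87859144, 242.94300828],
       [  0.        ,   0.        ,   1.        ]]), 'k1': -0.08885989825636567, 'tool_from_camera': array([[-2.02044769e-04,  9.57790427e-01,  2.87467314e-01,
         7.24126871e-02],
       [ 9.99999704e-01, -1.99625176e-05,  7.69355703e-04,
         1.45711737e-03],
       [ 7.42620099e-04,  2.87467384e-01, -9.57790140e-01,
        -1.28299941e-01],
       [ 0.00000000e+00,  0.00000000e+00,  0.00000000e+00,
         1.00000000e+00]])}
```

View pics/scene1.png

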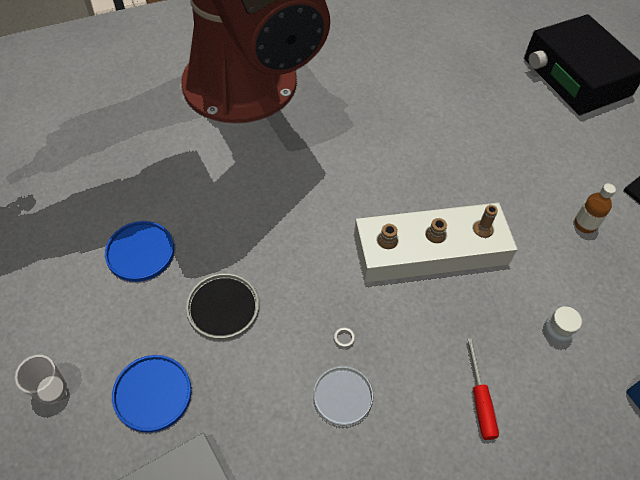

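View pics/top1.png

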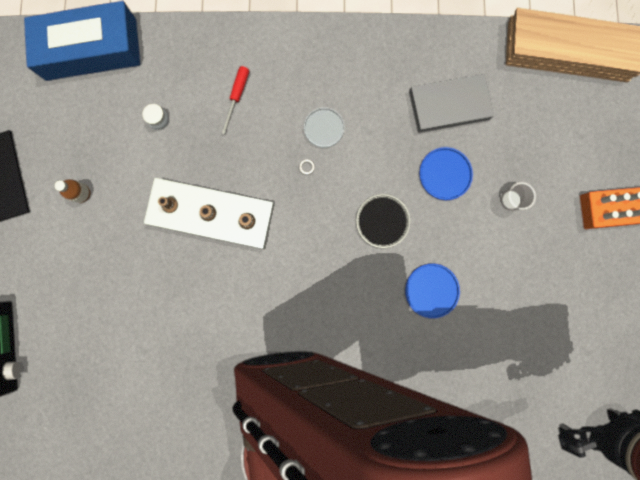

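Scene: the long objective is at (485,224), and the shorts are at (389,236) and (437,231). Dish candidates in scene/top pixels:
- Black liner with a steel rim: (223,306)/(383,221). This one matches the description.
- Blue: (140,250) and (152,393).
- Plain grey disc: (343,396).

Next I'll measure positions and check a close crop.

```bash
cat >> h.py <<'E'
def ray(n,px,pose=None):
    i=camera_info(n);u=cv2.undistortPoints(np.array(px,float).reshape(-1,1,2),i['K'],np.array([i['k1'],0,0,0.]))[:,0]
    d=np.c_[u[:,0],-u[:,1],-np.ones(len(u))]
    if n=='wrist':
        T=i['tool_from_camera'];p,r=pose;Rt=R.from_euler('xyz',r).as_matrix()
        return p+Rt@T[:3,3],d@(Rt@T[:3,:3]).T
    return i['eye'],d@R.from_euler('xyz',i['orientation']).as_matrix().T
def onz(n,px,z,pose=None):
    e,d=ray(n,px,pose);return e+d*((z-e[2])/d[:,2])[:,None]
def cloud(n,D,pose=None):
    v,u=np.nonzero(D>0);e,d=ray(n,np.c_[u,v],pose);return u,v,e+d*D[v,u][:,None]
E
python3 - <<'E'
from h import *
ims=[]
for n,crops in [('scene',[(340,190,190,110),(170,260,110,90)]),('top',[(130,165,160,100),(340,180,90,80)])]:
    D=np.load(n+'d.npy');im=np.load(n+'i.npy')
    u,v,P=cloud(n,D)
    for x,y,w,h in crops: ims.append(cv2.resize(im[y:y+h,x:x+w],(390,280),interpolation=cv2.INTER_CUBIC))
    # block top
    g=im[v,u].astype(int);box=crops[0]
    m=(g.min(1)>190)&(u>box[0]-5)&(u<box[0]+box[2])&(v>box[1])&(v<box[1]+box[3])&(abs(P[:,2]-.048)<.012)
    Q=P[m];r=cv2.minAreaRect((Q[:,:2]*1000).astype(np.float32));print(n,'block',r,Q[:,2].mean())
    x,y,w,h=crops[0]
    m=(u>x)&(u<x+w)&(v>y)&(v<y+h)&(P[:,2]>.09);print('tall',m.sum(),P[m].mean(0) if m.any() else 0, P[m].max(0),P[m].min(0))
    m=(u>x)&(u<x+w)&(v>y)&(v<y+h)&(P[:,2]>.062)&(P[:,2]<.09)
    for p in P[m][::8]: pass
    print('mid n',m.sum(), np.round(P[m][::10],3).tolist()[:12])
    # dish liner
    x,y,w,h=crops[1];m=(g.max(1)<60)&(u>x)&(u<x+w)&(v>y)&(v<y+h)
    px=np.c_[u,v][m];W=onz(n,px,.004)
    lab=np.zeros(im.shape[:2],np.uint8);lab[v[m],u[m]]=1
    k,L,S,C=cv2.connectedComponentsWithStats(lab);b=1+S[1:,4].argmax()
    vv,uu=np.nonzero(L==b);W=onz(n,np.c_[uu,vv],.004)
    print('dish',C[b],W.mean(0),cv2.minEnclosingCircle((W[:,:2]*1000).astype(np.float32)),'zdepth',P[m][:,2].mean())
save('crops.png',np.vstack([np.hstack(ims[:2]),np.hstack(ims[2:])]))
print(onz('scene',[[491,209]],.104),onz('top',[[163,201]],.104))
E
```

```text
scene block ((521.7896118164062, 201.06297302246094), (260.536865234375, 103.67008972167969), 78.89824676513672) 0.04853454160072356
tall 158 [0.54147366 0.28173193 0.10166709] [0.55033012 0.29364673 0.1078127 ] [0.52845388 0.27296224 0.09044452]
mid n 614 [[0.533, 0.276, 0.088], [0.538, 0.274, 0.085], [0.534, 0.276, 0.075], [0.511, 0.2, 0.077], [0.541, 0.274, 0.082], [0.513, 0.194, 0.08], [0.52, 0.209, 0.081], [0.547, 0.279, 0.086], [0.516, 0.199, 0.077], [0.535, 0.276, 0.067], [0.549, 0.282, 0.084], [0.52, 0.202, 0.079]]
dish [222.28916084 306.6541958 ] [ 0.51348946 -0.17698087  0.004     ] ((512.6917114257812, -176.7270965576172), 53.36714172363281) zdepth 0.004573067191869094
top block ((524.5030517578125, 201.573486328125), (261.2777404785156, 100.51283264160156), 78.710693359375) 0.047301351846647015
tall 92 [0.54055725 0.28281239 0.10166286] [0.55081673 0.2927447  0.10975976] [0.53068043 0.27452864 0.0902312 ]
mid n 314 [[0.547, 0.277, 0.084], [0.543, 0.274, 0.07], [0.536, 0.276, 0.078], [0.533, 0.281, 0.084], [0.534, 0.201, 0.077], [0.532, 0.211, 0.077], [0.533, 0.192, 0.068], [0.53, 0.197, 0.076], [0.528, 0.202, 0.079], [0.526, 0.209, 0.076], [0.527, 0.189, 0.07], [0.524, 0.195, 0.074]]
dish [382.27686703 220.83667274] [ 0.51430707 -0.1764028   0.004     ] ((514.41650390625, -175.8771209716797), 51.22373580932617) zdepth 0.003927354405056039
[[0.53902478 0.28364373 0.104     ]] [[0.5402179  0.28175521 0.104     ]]
```

View pics/crops.png

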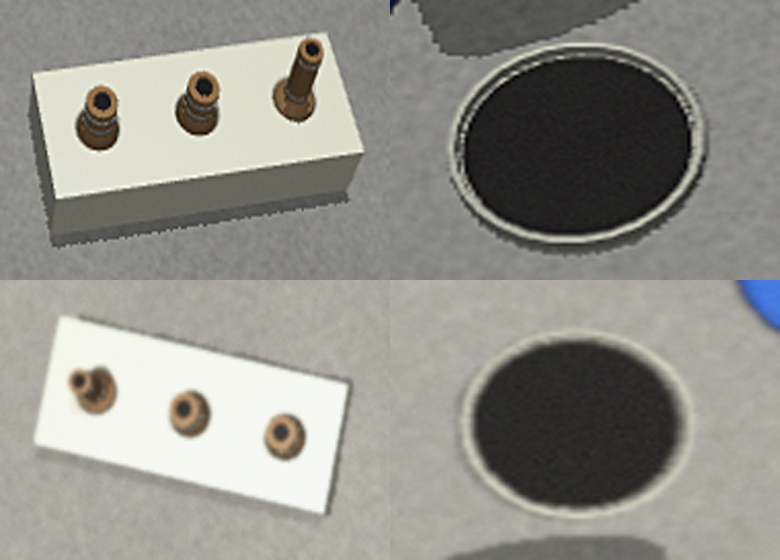

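The crops confirm it. The tall objective is at the block's +y end, with its tip at about (0.540, 0.283). The dish is the black-lined one at about (0.514, -0.176). The jaws should open across the row, so tool yaw is about 1.375. First I turn, then travel.

Emit:
arm_command:
  rows: "1 0 0 0 0 0 -0.118;1 0 0 0 0 0 -0.118;1 0 0 0 0 0 -0.118;1 0 0 0 0 0 -0.118;1 0 0 0 0 0 -0.118;1 0 0 0 0 0 -0.118;1 0.5 0.25 0 0 0 0;1 0.95 0.27 0 0 0 0;1 0.95 0.27 0 0 0 0;1 0.95 0.27 0 0 0 0;1 0.95 0.27 0 0 0 0;1 0.95 0.27 0 0 0 0;1 0.95 0.27 0 0 0 0;1 0.95 0.27 0 0 0 0;1 0.95 0.27 0 0 0 0;1 0.95 0.27 0 0 0 0;1 0.95 0.27 0 0 0 0;1 0.95 0.27 0 0 0 0;1 0.95 0.27 0 0 0 0;1 0.95 0.27 0 0 0 0"
  grip_force: 40

```text
time_s: 2.9
tcp_pos: [0.2914, -0.2087, 0.2453]
eef_rot: [3.141, 0.0, 1.372]
force: [-0.4, 0.5, 0.7]
opening: 0.0855
```

Emit:
arm_command:
  rows: "1 1 0.29 0 0 0 0;1 1 0.29 0 0 0 0;1 1 0.29 0 0 0 0;1 1 0.29 0 0 0 0;1 1 0.29 0 0 0 0;1 1 0.29 0 0 0 0;1 1 0.29 0 0 0 0;1 1 0.29 0 0 0 0;1 1 0.29 0 0 0 0;1 1 0.29 0 0 0 0;1 1 0.29 0 0 0 0;1 1 0.29 0 0 0 0;1 1 0.29 0 0 0 0;1 1 0.29 0 0 0 0;1 1 0.29 0 0 0 0;1 1 0.29 0 0 0 0;1 1 0.29 0 0 0 0;1 1 0.29 0 0 0 0;1 1 0.29 0 0 0 0;1 0.5 0.29 0 0 0 0"

```text
time_s: 5.4
tcp_pos: [0.5277, 0.2416, 0.2452]
eef_rot: [-3.141, -0.0, 1.373]
force: [-0.4, -0.0, -0.6]
opening: 0.0856
```

Run:
```python
from h import *
s=observe();pose=(s['tcp_pos'],s['eef_rot']);print(pose)
im,D=capture('wrist');save('w1.png',im)
u,v,P=cloud('wrist',D,pose)
m=(P[:,2]>.095)&(P[:,2]<.115)&(abs(P[:,0]-.54)<.05)&(abs(P[:,1]-.283)<.05)
print(m.sum(),P[m].mean(0),P[m].min(0),P[m].max(0), u[m].mean(),v[m].mean())
g=im[v,u].astype(int);m=(g.min(1)>170)&(abs(P[:,2]-.048)<.008);Q=P[m];print(cv2.minAreaRect((Q[:,:2]*1000).astype(np.float32)),Q[:,2].mean())
```

```text
(array([0.52769595, 0.24157308, 0.24521856]), array([-3.14129602e+00, -1.28635960e-04,  1.37319663e+00]))
735 [0.53999102 0.28417773 0.10342082] [0.52968841 0.27371717 0.0954502 ] [0.5501532  0.29382475 0.1055831 ] 311.9795918367347 166.12244897959184
((569.2090454101562, 255.84059143066406), (374.2892761230469, 210.20216369628906), 50.01972579956055) 0.04796778797510595
```

View pics/w1.png

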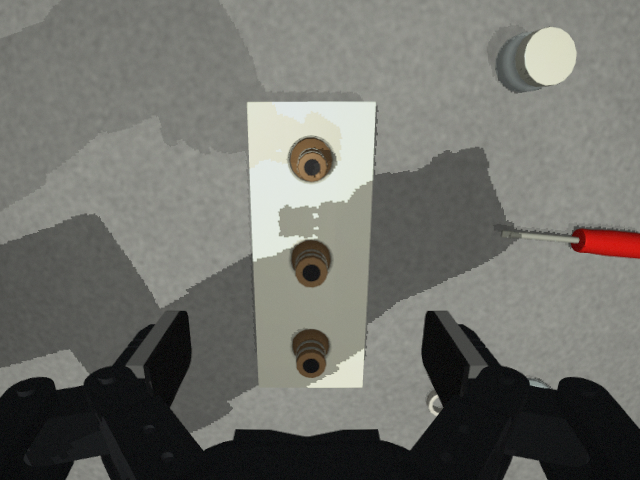

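The wrist view shows the long objective at (312,160), with its axis at about (0.540, 0.284). That agrees with the other cameras. Next I centre over it and go down.

Emit:
arm_command:
  rows: "1 0.9 0.08 0 0 0 0;1 0.86 0.08 0 0 0 0;1 0 0 0 0 0 0;1 0 0 1 0 0 0;1 0 0 1 0 0 0;1 0 0 1 0 0 0;1 0 0 0 0 0 0"

```text
time_s: 6.32
tcp_pos: [0.5389, 0.281, 0.1689]
eef_rot: [-3.138, 0.002, 1.373]
force: [-0.5, 0.3, 0.4]
opening: 0.0853
```

Run:
```python
from h import *
s=observe();pose=(s['tcp_pos'],s['eef_rot']);print(pose)
im,D=capture('wrist');save('w2.png',im)
u,v,P=cloud('wrist',D,pose)
m=(P[:,2]>.095)&(P[:,2]<.112)&(abs(P[:,0]-.54)<.025)&(abs(P[:,1]-.284)<.025)
print(m.sum(),P[m].mean(0),P[m].min(0),P[m].max(0))
```

```text
(array([0.53889764, 0.28104474, 0.16888024]), array([-3.13839286e+00,  2.20613822e-03,  1.37346606e+00]))
1269 [0.54037865 0.28540263 0.10292072] [0.530311   0.2742868  0.09520426] [0.55016316 0.29433805 0.10560966]
```

View pics/w2.png

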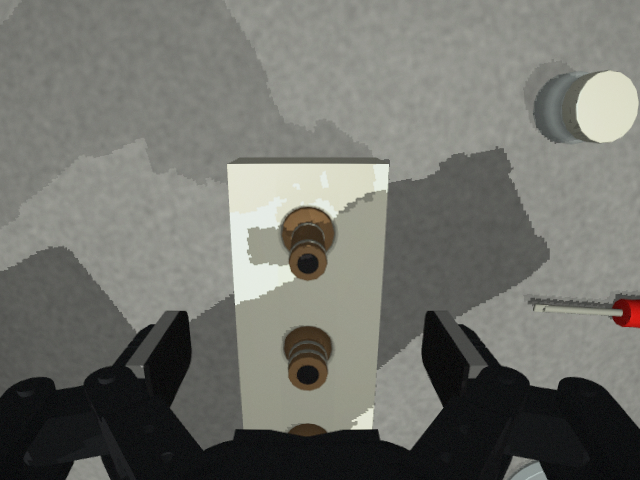

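The nose sits between the jaws at (307,263), with the jaws symmetric about column 308. I make a small x correction, lower to TCP z of about 0.080, and close.

Emit:
arm_command:
  rows: "1 0.14 0.02 0.5 0 0 0;1 0 0 0.7 0 0 0;1 0 0 0.7 0 0 0;1 0 0 0.7 0 0 0;1 0 0 0.6 0 0 0;1 0 0 0.3 0 0 0;1 0 0 0 0 0 0;1 0 0 0 0 0 0"

```text
time_s: 7.38
tcp_pos: [0.5423, 0.2857, 0.0834]
eef_rot: [3.141, -0.001, 1.375]
force: [-0.7, -0.0, 0.2]
opening: 0.0855
```

Run:
```python
from h import *
s=observe();pose=(s['tcp_pos'],s['eef_rot']);print(pose)
im,D=capture('wrist');save('w3.png',im)
s=observe();print(s['tcp_pos'])
u,v,P=cloud('wrist',D,pose)
m=(P[:,2]>.095)&(P[:,2]<.112)&(abs(P[:,0]-.54)<.025)&(abs(P[:,1]-.284)<.025)
print(m.sum(),P[m].mean(0),P[m].min(0),P[m].max(0))
```

```text
(array([0.54232023, 0.28568267, 0.08342071]), array([ 3.14077945e+00, -5.42907187e-04,  1.37488069e+00]))
[0.54235751 0.28569657 0.08348337]
3390 [0.54032441 0.28605451 0.10259226] [0.52997439 0.27365364 0.09501935] [0.54992101 0.29433988 0.10602242]
```

View pics/w3.png

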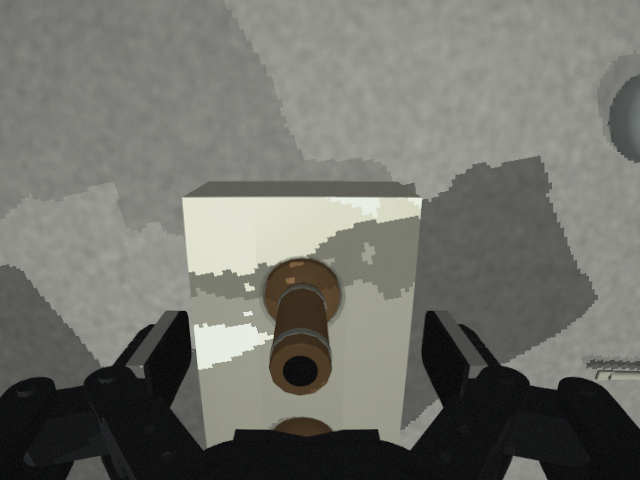

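The nose is at column 300 and the jaw midline at 307, so I shift y by -2 mm and close.

Emit:
arm_command:
  rows: "1 -0.04 -0.08 0.1 0 0 0;1 0 0 0 0 0 0;0.5 0 0 0 0 0 0;0.3 0 0 0 0 0 0;0.2 0 0 0 0 0 0;0 0 0 0 0 0 0;0 0 0 0 0 0 0;0 0 0 0 0 0 0;0 0 0 0 0 0 0;0 0 0 0 0 0 0"
  grip_force: 40

```text
time_s: 8.68
tcp_pos: [0.5399, 0.2849, 0.0804]
eef_rot: [3.141, -0.0, 1.375]
force: [0.4, -2.0, 1.9]
opening: 0.019
```

Emit:
arm_command:
  rows: "0 0 0 -0.2 0 0 0;0 0 0 -0.3 0 0 0;0 0 0 -0.4 0 0 0;0 0 0 -0.5 0 0 0;0 0 0 -0.5 0 0 0;0 0 0 -0.5 0 0 0;0 0 0 -0.5 0 0 0;0 0 0 -0.5 0 0 0;0 0 0 -0.4 0 0 0;0 0 0 -0.2 0 0 0;0 0 0 0 0 0 0"
  grip_force: 50

```text
time_s: 10.05
tcp_pos: [0.5399, 0.285, 0.1805]
eef_rot: [3.141, -0.0, 1.375]
force: [-0.4, 0.3, -3.0]
opening: 0.0187
```

Run:
```python
from h import *
im,D=capture('scene');save('s2.png',im);w,_=capture('wrist');save('w4.png',w)
```

```text
(no output)
```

View pics/s2.png

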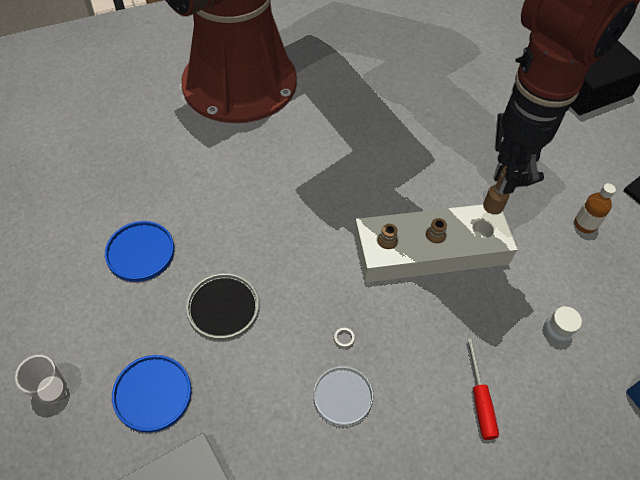

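View pics/w4.png

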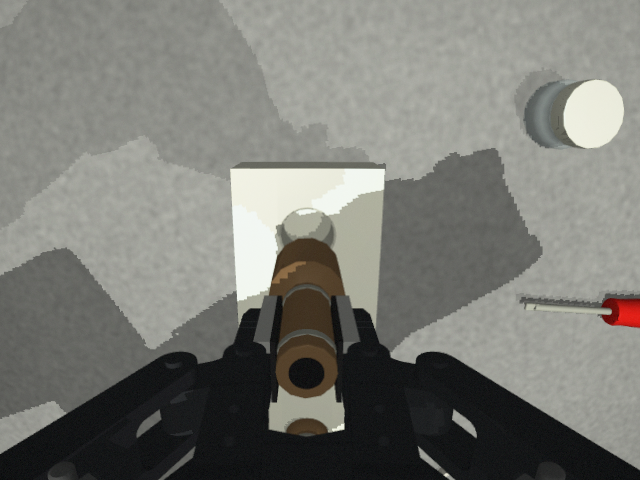

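It's lifted and upright in the jaws at (495,200). The pocket is empty at (483,228), and both shorts are undisturbed at (389,236) and (437,231). Next I travel to the dish.

Emit:
arm_command:
  rows: "0 -0.5 0.13 0 0 0 0;0 -0.8 0.13 0 0 0 0;0 -0.97 0.13 0 0 0 0;0 -0.97 0.13 0 0 0 0;0 -0.97 0.13 0 0 0 0;0 -0.97 0.13 0 0 0 0;0 -0.97 0.13 0 0 0 0;0 -0.97 0.13 0 0 0 0;0 -0.97 0.13 0 0 0 0;0 -0.97 0.13 0 0 0 0;0 -0.97 0.13 0 0 0 0;0 -0.97 0.13 0 0 0 0;0 -0.97 0.13 0 0 0 0;0 -0.97 0.13 0 0 0 0;0 -0.97 0.13 0 0 0 0;0 -0.97 0.13 0 0 0 0;0 -0.97 0.13 0 0 0 0;0 -0.97 0.13 0 0 0 0;0 -0.97 0.13 0 0 0 0;0 -0.5 0.1 0 0 0 0"

```text
time_s: 12.65
tcp_pos: [0.5128, -0.1779, 0.1803]
eef_rot: [-3.141, 0.0, 1.373]
force: [-0.4, -0.6, -1.6]
opening: 0.0187
```

Emit:
arm_command:
  rows: "0 0 0 0 0 0 0;0 0 0 0 0 0 0;0 0 0 0 0 0 0"

```text
time_s: 13.02
tcp_pos: [0.5137, -0.1753, 0.1803]
eef_rot: [-3.141, -0.0, 1.376]
force: [-0.9, -0.5, -1.7]
opening: 0.0189
```

Run:
```python
from h import *
s=observe();print(s['tcp_pos'],s['eef_rot'],s['opening'])
im,D=capture('scene');save('s3.png',im);w,_=capture('wrist');save('w5.png',w)
```

```text
[ 0.51371697 -0.17531786  0.18030175] [-3.14140204e+00 -2.00076944e-04  1.37587743e+00] 0.018931188361048044
```

View pics/s3.png

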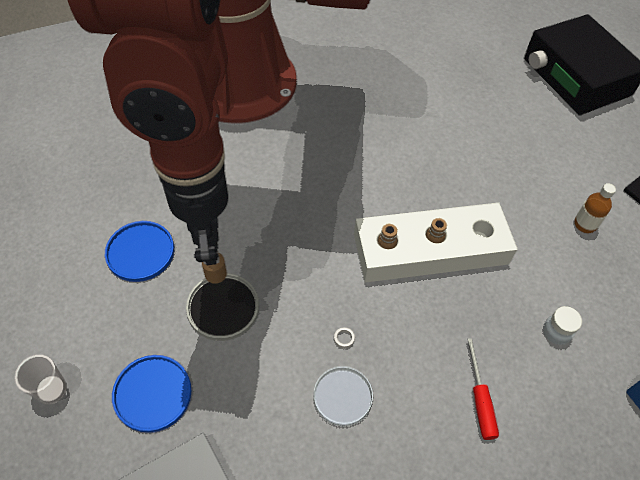

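View pics/w5.png

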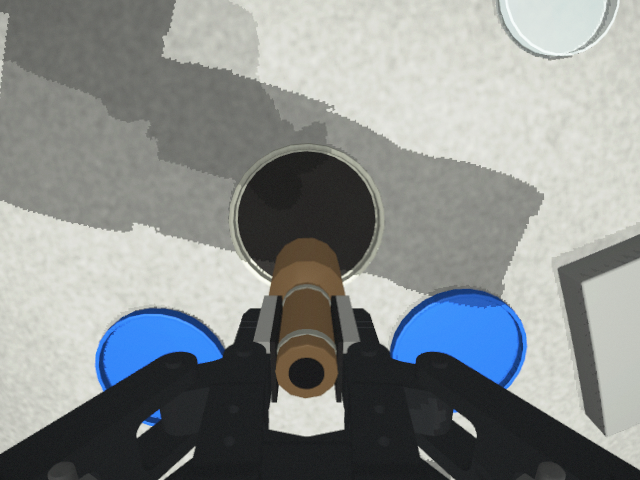

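The objective hangs over the black-lined dish (rim centred at (307,215) in the wrist view). Contact should come at TCP z of about 0.0725. I go down most of the way, then creep.

Emit:
arm_command:
  rows: "0 0 0 -0 0 0 0;0 0 0 0.5 0 0 0;0 0 0 0.7 0 0 0;0 0 0 0.7 0 0 0;0 0 0 0.6 0 0 0;0 0 0 0.5 0 0 0;0 0 0 0.4 0 0 0;0 0 0 0.3 0 0 0;0 0 0 0.2 0 0 0;0 0 0 0.1 0 0 0;0 0 0 0 0 0 0;0 0 0 0 0 0 0"

```text
time_s: 14.62
tcp_pos: [0.5139, -0.1762, 0.0806]
eef_rot: [3.141, 0.0, 1.375]
force: [-0.3, 0.4, -1.3]
opening: 0.0192
```

Emit:
arm_command:
  rows: "0 0 0 0.1 0 0 0;0 0 0 0.08 0 0 0;0 0 0 0.06 0 0 0;0 0 0 0.04 0 0 0;0 0 0 0 0 0 0;0 0 0 0 0 0 0"

```text
time_s: 15.38
tcp_pos: [0.5138, -0.1761, 0.0733]
eef_rot: [3.142, 0.0, 1.375]
force: [-0.0, -0.3, -2.2]
opening: 0.0186
```

Emit:
arm_command:
  rows: "0 0 0 0.03 0 0 0;0 0 0 0 0 0 0;0 0 0 0 0 0 0"

```text
time_s: 15.75
tcp_pos: [0.5137, -0.1761, 0.0725]
eef_rot: [-3.142, 0.0, 1.375]
force: [0.1, 0.3, -1.9]
opening: 0.0194
```

Emit:
arm_command:
  rows: "0 0 0 0.03 0 0 0;0 0 0 0 0 0 0;0 0 0 0 0 0 0"

```text
time_s: 16.12
tcp_pos: [0.514, -0.1761, 0.0724]
eef_rot: [3.141, 0.0, 1.375]
force: [-1.7, -0.0, 5.3]
opening: 0.0189
```

The force went from -2 to +5 N, so it has touched down. I open gently.

Emit:
arm_command:
  rows: "0.25 0 0 0 0 0 0;0.3 0 0 0 0 0 0;0.4 0 0 0 0 0 0;0.6 0 0 0 0 0 0;0.8 0 0 0 0 0 0;1 0 0 0 0 0 0;1 0 0 0 0 0 0;1 0 0 0 0 0 0"

```text
time_s: 17.12
tcp_pos: [0.5138, -0.1761, 0.0718]
eef_rot: [3.142, 0.0, 1.375]
force: [0.9, 0.7, 0.6]
opening: 0.085
```

Run:
```python
from h import *
w,_=capture('wrist');save('w6.png',w)
```

```text
(no output)
```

View pics/w6.png

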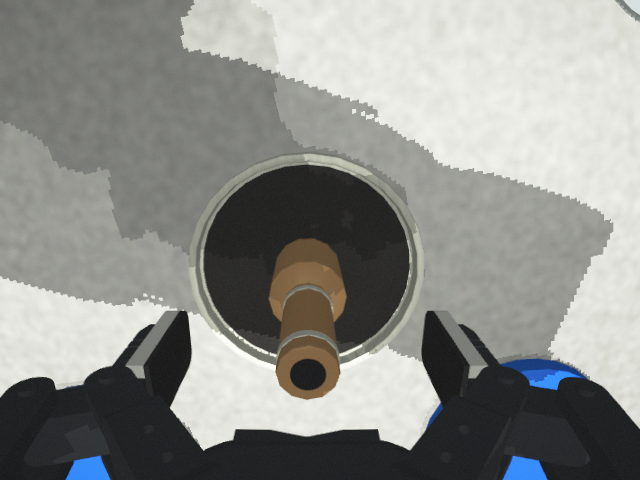

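The objective stands free in the dish (nose at (307,370)) between open jaws. I retreat straight up.

Emit:
arm_command:
  rows: "1 0 0 -0.3 0 0 0;1 0 0 -0.6 0 0 0;1 0 0 -0.8 0 0 0;1 0 0 -1 0 0 0;1 0 0 -1 0 0 0;1 0 0 -1 0 0 0;1 0 0 -0.6 0 0 0;1 0 0 0 0 0 0;1 0 0 0 0 0 0;1 0 0 0 0 0 0"

```text
time_s: 18.42
tcp_pos: [0.5132, -0.1758, 0.2034]
eef_rot: [-3.14, -0.0, 1.375]
force: [0.0, 0.2, -0.5]
opening: 0.0857
```

Run:
```python
from h import *
s=observe();pose=(s['tcp_pos'],s['eef_rot']);print(s['time_s'],pose)
w,D=capture('wrist');save('w7.png',w);im,D2=capture('scene');save('s4.png',im)
for n,d in(('wrist',D),('scene',D2)):
    u,v,P=cloud(n,d,pose);r=np.hypot(P[:,0]-.514,P[:,1]+.176)
    m=(r<.04)&(P[:,2]>.085)&(P[:,2]<.11);print(n,m.sum(),P[m].mean(0),P[m].min(0),P[m].max(0))
print([(np.round(x['point']),round(x['confidence'],2)) for x in models.boxes_of('scene','short_objective_a_mid')])
```

```text
18.425 (array([ 0.51322944, -0.17584047,  0.20335008]), array([-3.13991891e+00, -4.48773235e-04,  1.37487912e+00]))
wrist 883 [ 0.51433681 -0.17564642  0.09485565] [ 0.50447569 -0.18655133  0.08506498] [ 0.52422595 -0.16650921  0.0977951 ]
scene 155 [ 0.51627544 -0.17614559  0.09490419] [ 0.50473948 -0.18613236  0.08532814] [ 0.52486213 -0.16613147  0.09933013]
[(array([437., 229.]), 0.67)]
```

View pics/s4.png

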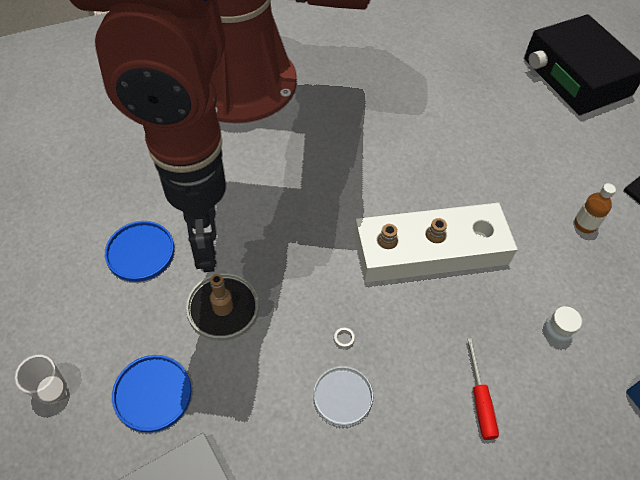

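The objective stands upright in the black-lined dish at (220,300), with its tip at z of about 0.096. The shorts are unmoved and the gripper is clear, so I hand in.

```bash
python3 -c "
from cell import env;print(env.job_done())"
```

```text
the job is handed in; nothing more can be done
None
```

I gripped the long objective by its nose and lifted it straight out of the +y end pocket. I then set it down gently in the black-lined steel dish (about 5 N at contact), opened the jaws, backed straight up about 13 cm and handed in at about 18.5 s.

- **Long objective:** in the last pictures it stands upright with its tip at about (0.514, -0.176, 0.096). That is within about 2 mm of the dish centre and the height expected for standing on the floor.
- **Short objectives:** both show at the same pixels as at the start. I checked this by eye in the scene picture, and the detector found only one of the two.
- **Checks:** none failed. The wrist and scene cameras differed by about 2 mm on the tip position, which is within calibration. The hand-in gave no verdict.

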